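# Hang the rivet setter on the spring balancer

### The arm

A 6-joint arm with a two-finger parallel gripper is mounted at the origin on a cart in front of the work surface, level with it; the furniture and walls round the work are solid. World frame = base frame: x ahead of the robot, y to its left, z up, the work surface at z = 0. Lengths are in mm, angles in rad, forces in N, time in s.
With the tool pointing down it reaches from about 350 to 1000 mm from the base axis. Payload 7.1 kg.
Tool frame: the origin (TCP) lies between the finger pads; the fingertips stand 19 mm ahead of it and the grasp point (between the pads) is the TCP; z points along the fingers, y is the direction in which the jaws open and shut (so a half turn about z gives the same grasp; the last joint's range is limited). The gripper opens to 85 mm and grips with 20 to 120 N. Pads are 22 mm wide; open, the fingers measure 114 mm over their backs; the gripper's body (76 mm by 85 mm) begins 54 mm behind the grasp point. The pads swing forward as they close: fully open they stand 13 mm farther back than shut.
Start: joints at [-1.231, 0.423, 1.63, -0, 1.089, -0.019], TCP at [219.486, -585.176, 250.319] pointing down, gripper open.
Joint ranges: [-3, 3], [-0.9, 2.11], [0.09, 2.58], [-1.31, 4.45], [0.11, 2.69], [-2.54, 2.54]. Speed limits (rad/s): [2.39, 2.39, 3.01, 3.14, 3.14, 3.14].

### API

Orientations are given as a unit quaternion [w, x, y, z].
In Python, from station import ctrl gives the robot as it stands. Calls block until the motion is done:
- ctrl.reach(position, orientation): joint-space move of the TCP to a pose.
- ctrl.movel(position, orientation=None, velocity=150, max_force=None): straight line of the TCP; orientation=None keeps the orientation; velocity is the mean speed in mm/s. With max_force (N) it stops when the force on the tool has changed by that much, and returns True; else False.
- ctrl.move_j(angles): joint-space move.
- ctrl.command_gripper(opening): finger opening in mm; the grip force is fixed at half the most; returns when the fingers have stopped.
- ctrl.wait(seconds).
- ctrl.solve_ik(position, orientation): joint angles nearest the present ones, or None.
- ctrl.get_obs(): the state.
- ctrl.capture(name): name is "side" or "top" or "wrist"; returns (picture, depth): 400x640x3 uint8, blue, green, red; 400x640 float32, mm along the optical axis (not along the pixel's ray), 0 where there is no reading.
- ctrl.camera_info(name): a dict with "intrinsics" (3x3 intrinsics, pixels), "view" (4x4, takes a point from world to camera coordinates). Camera axes: x right, y down, z forward; pixel columns grow to the right and rows downward; lengths in mm; the calibration is good to about 2 mm. The wrist camera is an equidistant fisheye: a pixel r from the principal point sees the ray r / f radians off the axis. A picture is of the moment at which its call begins: read the wrist's pose just before it. camera_info takes no time and is no camera call; for the wrist camera it gives the pose at the moment of the call.
A pose or a line that the arm cannot do raises ctrl.Unreachable and nothing moves.
- ctrl.job_done(): hands the job in, once; it reports no verdict.
The state is a dict: "t": time; "qpos": joint angles; "dq": joint speeds; "joint_torque": joint torques, N m; "tcp_pos": TCP position; "eef_rot": TCP orientation; "ft_force": force on the tool from outside, world axes, zero at the start; "wrist_torque": the same for the moment, N m; "width": finger opening in mm.
Only numpy, scipy, OpenCV 4.12 (cv2) and the standard library are available. Lean on these libraries where they do the work, as an engineer would, in place of code of your own. Each camera call takes 0.05 s, during which the arm holds its last target.

### The job

Slide the rivet setter (the small upright head with a wire bail on top) back until its foot is flush against the stop rail of the spring balancer. Then push the sprung hook down by the thumb plate above it, move it along its rail until the hook is under the bail, and let it up slowly, never letting it fly back, so that it lifts the setter off the bench. Leave the setter hanging still and upright on the hook at the top of its travel, and do not tip it over or disturb the other things.

Things in the scene. Friction and masses are not known exactly. Their poses are not given: they have to be found in the camera images.
- setter_mid (a point): Rivet setter (about 0.35 kg, loose): dark steel foot 64 x 64 mm, 22 mm high; round grey body 54 mm across; black cap 50 mm across, top 78 mm up; wire bail over it, 135 mm high overall. Point on the axis of the body, 39 mm above the underside; x, y square to the foot. It starts 40 to 80 mm in front of its place at the stop rail, turned up to 0.25 rad to it.
- setter: The rivet setter as a whole; origin at the middle of its foot's underside, axes as setter_mid. On the robot's side (-x) an aluminium toe plate, as wide as the foot and 6 mm thick, ends in an upturned lip 20 mm high whose outer face is 72 mm from the origin: the place to push it, in front of the bail.
- bail (a point): Middle of the bail's top, on the centre line of its 6 mm wire, 132 mm above the setter's underside. The bail is an arch in the setter's x-z plane; the hook passes along y through its window, which is 55 mm wide low down, narrows to the top, and at the middle is open from the cap (78 mm up) to the wire (129 mm up).
- stop (a point): Stop rail: fixed aluminium bar on the bench, 462 mm long, 20 mm high; point at the middle of its front face, 10 mm up. x points away from the robot, square to the face; y along it (left); z up. The hook travels in a plane parallel to the face and 33 mm in front of it, above the bail when the foot (32 mm from centre to side) is against the rail.
- stand: Balancer stand, fixed on the bench: the stop rail in front and, 99 mm behind its face and 98 mm up, the round rail of the hook's trolley between two end posts 120 mm high, 450 mm apart. Origin on the bench under the middle of the hook's travel, axes as stop.
- trolley (a joint): Trolley that carries the hook along its rail, m: grows along y of stop (left), -0.21 to 0.21, 0 at the middle; starts near the right end. Slides easily (under 1 N) and stays where it is left.
- hook (a joint): How far the hook is pulled down, m: 0 at the top, where its spring holds it, to 0.13. The spring lifts with about 5.5 N at the top and 9 N at the bottom, enough to lift the setter to the top; let go, the hook flies up.
- throat (a point): Where the bail's wire sits in the hook, 11 mm above the underside of the hook (wire 8 mm thick); 203 mm above the bench with the hook at the top. The hook is a J in the y-z plane, tip on the +y (left) side: the tip ends 20 mm to +y and 15 mm above this point, the shank is 12 mm to -y. Axes as stop.
- plate (a point): Thumb plate straight above the hook, 65 mm above throat: square aluminium dish 62 mm wide, 56 mm inside, rim 8 mm high. Point at the middle of its floor, 268 mm above the bench with the hook at the top. A fingertip pressing down in the dish takes the hook down and can carry it along. Its arm runs back (+x) below the plate.
- spool: Bystander, spool of white thread with black ends, 42 mm across, 56 mm high, by the right end of the stand; not to be disturbed. Origin at the middle of its underside.
- cork: Bystander, cork stub, 40 mm across, 36 mm high, in front of the stand; not to be disturbed. Origin at the middle of its underside.
- glue_pen: Bystander, glue pen lying down, 88 x 17 x 17 mm, in front of the stand at the right; not to be disturbed. Origin at the middle of its underside.
- felt_roll: Bystander, standing roll of beige felt, 54 mm across, 71 mm high, at the left; not to be disturbed. Origin at the middle of its underside.
- tin: Bystander, round tin, 69 mm across, 29 mm high, at the left; not to be disturbed. Origin at the middle of its underside.
- dark_block: Bystander, dark wooden block 70 x 90 x 62 mm, at the right; not to be disturbed. Origin at the middle of its underside.

How it is judged:
By the outcome, as a careful person would: the job done as asked, in the order asked, and still so for the second after the job is handed in, with the robot touching nothing.
It also fails if it takes over 64 s, if anything falls off the work surface, if the arm or the gripper's body presses on something with over 40 N, if the wrist force passes 120 N, or if a joint passes its speed limit or range.

## Working session

There is one attempt and no reset: what is moved stays moved. The work goes in short steps, each a Python script; the robot and the scene stay as the last script left them, time stands still between calls to the robot, and variables do not carry over. Pictures are saved under pics/ and viewed, and the job is handed in when it is done.

```bash
ls; mkdir -p pics; python3 - <<'E'
from station import ctrl
import cv2,numpy as np
o=ctrl.get_obs();print(o)
for n in("side","top","wrist"):
    i=ctrl.camera_info(n);print(n,i)
    p,d=ctrl.capture(n);cv2.imwrite(f"pics/a_{n}.png",p);np.save(f"pics/a_{n}.npy",d)
E
```

```text
pics
{'t': 0.0, 'qpos': array([-1.23099741e+00,  4.23842692e-01,  1.63072082e+00, -8.58914850e-06,
        1.08860429e+00, -1.89892328e-02]), 'dq': array([ 0.00037722,  0.00014263, -0.00120545, -0.00038713, -0.00037776,
        0.00022814]), 'joint_torque': array([-2.48945275e-03, -5.57391250e+01, -2.81740719e+01, -1.54705458e-04,
        7.47050392e-03,  5.90838312e-06]), 'tcp_pos': array([ 219.31200411, -584.68561838,  249.5324081 ]), 'eef_rot': array([-7.76854023e-04,  9.83951330e-01,  1.78435313e-01, -1.29543798e-04]), 'ft_force': array([ 0.08746721,  0.19567241, -0.12999208]), 'wrist_torque': array([-0.04554452, -0.01448526, -0.04044805]), 'width': 85.44393771860545}
side {'intrinsics': array([[368.71415728,   0.        , 323.36435656],
       [  0.        , 368.71415728, 199.9491866 ],
       [  0.        ,   0.        ,   1.        ]]), 'view': array([[ 9.98774276e-01,  4.49313225e-02,  2.07634700e-02,
        -5.77655144e+02],
       [ 4.12632539e-02, -5.24149444e-01, -8.50626066e-01,
         1.75794102e+02],
       [-2.73365929e-02,  8.50440202e-01, -5.25360994e-01,
       
[... 455 characters left out ...]
],
       [ 1.09319719e-01, -4.23320786e-03, -9.93997625e-01,
         1.44922762e+03],
       [ 0.00000000e+00,  0.00000000e+00,  0.00000000e+00,
         1.00000000e+00]])}
wrist {'intrinsics': array([[309.70691629,   0.        , 312.49599505],
       [  0.        , 309.70691629, 196.04523002],
       [  0.        ,   0.        ,   1.        ]]), 'view': array([[ 3.50569375e-01, -9.36535350e-01, -1.62844802e-03,
        -6.22612307e+02],
       [-8.88223782e-01, -3.33035365e-01,  3.16458464e-01,
        -3.99998818e+01],
       [-2.96916869e-01, -1.09494220e-01, -9.48604970e-01,
         3.80537200e+02],
       [ 0.00000000e+00,  0.00000000e+00,  0.00000000e+00,
         1.00000000e+00]])}
```

View pics/a_side.png

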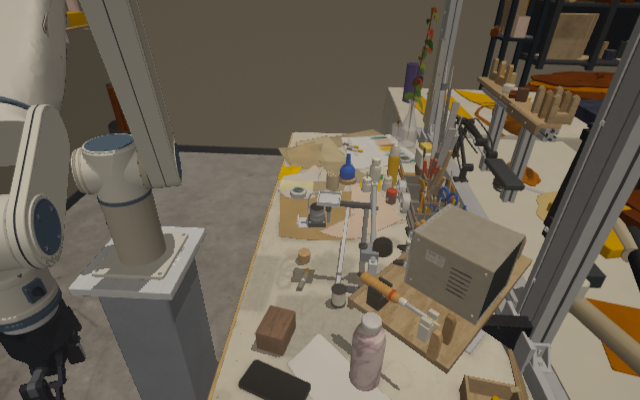

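View pics/a_top.png

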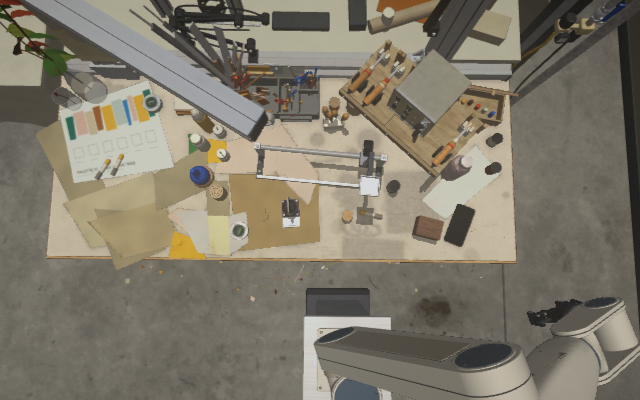

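View pics/a_wrist.png

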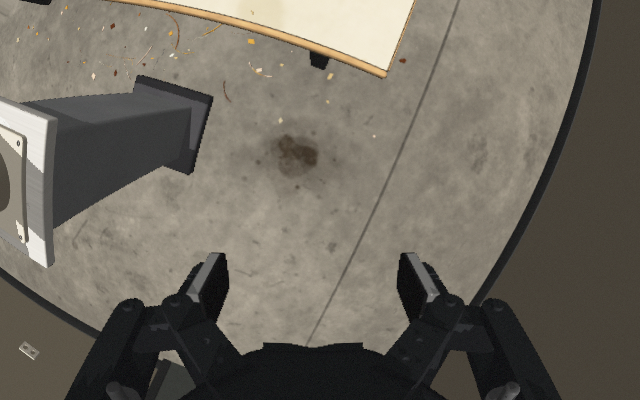

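The top view shows the stop rail from (257,178) to about (362,188), the plate at (370,187), the setter at (291,212) with its white toe toward the robot, the cork at (347,216), the pen at (369,215) and the spool at (393,187). I'll zoom in.

```bash
python3 - <<'E'
import cv2
p=cv2.imread("pics/a_top.png");cv2.imwrite("pics/b_top.png",cv2.resize(p[130:240,240:400],None,fx=5,fy=5,interpolation=cv2.INTER_CUBIC))
p=cv2.imread("pics/a_side.png");cv2.imwrite("pics/b_side.png",cv2.resize(p[170:320,270:420],None,fx=4,fy=4,interpolation=cv2.INTER_CUBIC))
E
```

```text
(no output)
```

View pics/b_top.png

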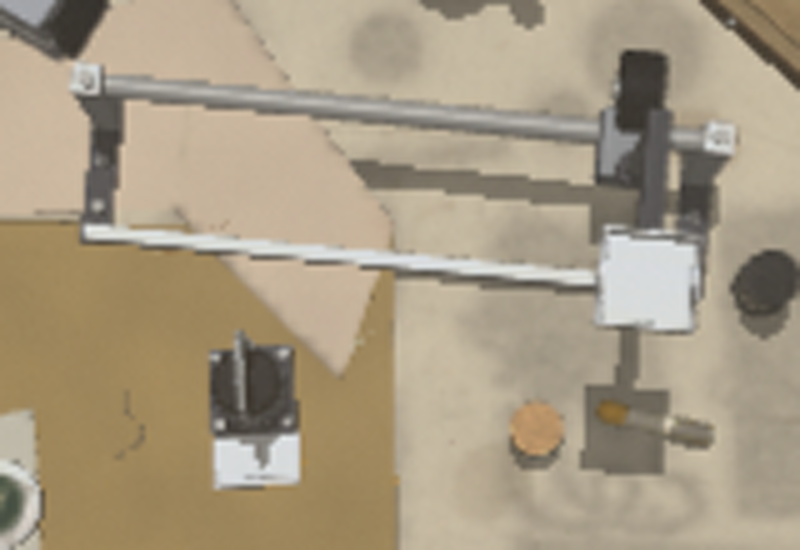

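View pics/b_side.png

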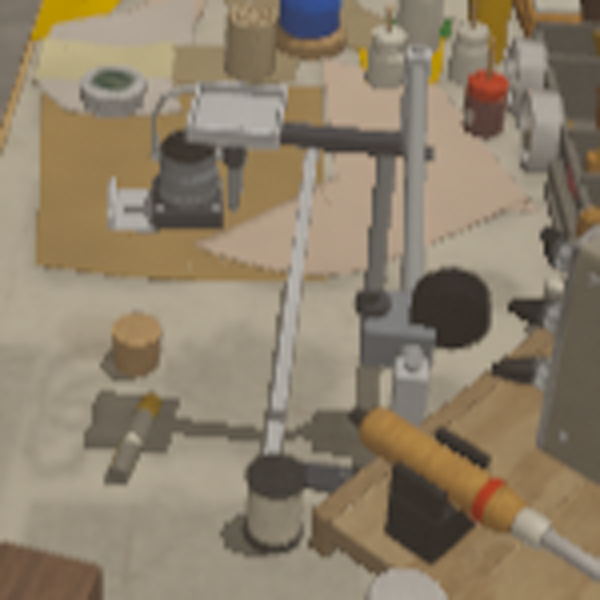

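```bash
cat > h.py <<'E'
import numpy as np,cv2
from station import ctrl
def ray(n,uv,info=None):
    i=info or ctrl.camera_info(n);K=i["intrinsics"];V=i["view"];R=V[:3,:3]
    c=-R.T@V[:3,3];x=(uv[0]-K[0,2])/K[0,0];y=(uv[1]-K[1,2])/K[1,1]
    if n=="wrist":
        r=np.hypot(x,y);s=np.sin(r)/r if r>1e-9 else 1;d=np.array([x*s,y*s,np.cos(r)])
    else:d=np.array([x,y,1.])
    return c,R.T@d
def onz(n,uv,z,info=None):
    c,d=ray(n,uv,info);return c+d*(z-c[2])/d[2]
def proj(n,P,info=None):
    i=info or ctrl.camera_info(n);K=i["intrinsics"];V=i["view"]
    p=V[:3,:3]@np.asarray(P,float)+V[:3,3]
    if n=="wrist":
        rr=np.hypot(p[0],p[1]);t=np.arctan2(rr,p[2]);q=p[:2]/rr*t
    else:q=p[:2]/p[2]
    return q*K[0,0]+K[:2,2]
E
python3 - <<'E'
from h import *
for n,info in (("top",None),("wrist",None)):
    V=ctrl.camera_info(n)["view"];print(n,-V[:3,:3].T@V[:3,3])
z=lambda u,v:((u+.5)/5-.5+240,(v+.5)/5-.5+130)
for nm,p,h in [("postL",(87,80),120),("postR",(720,137),120),("railL",(84,238),20),("railR",(597,288),20),("plateC",(648,280),276),
 ("cap",(250,385),78),("lipL",(215,487),20),("lipR",(300,482),20),("bail",(240,362),132),("footBL",(211,350),22),("footBR",(294,346),22),("cork",(537,428),36),("spool",(765,283),56),("penL",(600,410),15),("penR",(712,434),15)]:
    print(nm,onz("top",z(*p),h).round(1))
E
```

```text
top [ 398.03983585  100.92307926 1501.32551623]
wrist [ 295.74329423 -554.79717829  372.72403181]
postL [751.7 327.2 120. ]
postR [ 716.7 -118.5  120. ]
railL [656.5 342.3  20. ]
railR [623.5 -41.8  20. ]
plateC [590.  -48.7 276. ]
cap [541.6 211.3  78. ]
lipL [471.5 240.1  20. ]
lipR [475.9 177.4  20. ]
bail [552.  214.4 132. ]
footBL [573.1 245.2  22. ]
footBR [576.8 183.6  22. ]
cork [516.8   3.5  36. ]
spool [ 623.3 -161.    56. ]
penL [532.5 -44.7  15. ]
penR [ 515.6 -128.1   15. ]
```

```bash
cat >> h.py <<'E'
def quat(a,flip=True,tilt=0.):
    """tool down, tool x at world angle a (+pi if flip), jaw along stop y; tilt: tool z leans toward +stop x"""
    from scipy.spatial.transform import Rotation as Ro
    zc=np.array([np.sin(tilt)*np.cos(a),np.sin(tilt)*np.sin(a),-np.cos(tilt)])
    y=np.array([-np.sin(a),np.cos(a),0]); 
    if not flip: y=-y
    # x=y cross z
    x=np.cross(y,zc);q=Ro.from_matrix(np.c_[x,y,zc]).as_quat()
    return [q[3],q[0],q[1],q[2]]
def Q(a=-0.082,tilt=0.):
    # tool x towards the robot
    from scipy.spatial.transform import Rotation as Ro
    q=quat(a,True,tilt);M=Ro.from_quat([q[1],q[2],q[3],q[0]]).as_matrix()
    return q if M[0,0]<0 else quat(a,False,tilt)
E
python3 - <<'E'
from h import *
q=Q()
ctrl.reach([330,-250,420],q)
ctrl.reach([400,130,330],q)
ctrl.command_gripper(25)
o=ctrl.get_obs();print(o["t"],o["tcp_pos"],o["qpos"],o["eef_rot"],o["width"])
i=ctrl.camera_info("wrist");p,d=ctrl.capture("wrist");cv2.imwrite("pics/c_w.png",p);np.savez("pics/c_w.npz",K=i["intrinsics"],V=i["view"],d=d)
print(-i["view"][:3,:3].T@i["view"][:3,3])
E
```

```text
4.0917 [399.97328706 129.96008208 329.99379673] [ 2.85841053e-01  1.06758630e-02  1.96797507e+00  3.35004529e-05
  1.16297328e+00 -1.20289081e+00] [-1.98830547e-05  4.10273547e-02  9.99158023e-01  9.49500765e-06] 25.0494909004912
[319.07430947 138.21515607 453.017361  ]
```

View pics/c_w.png

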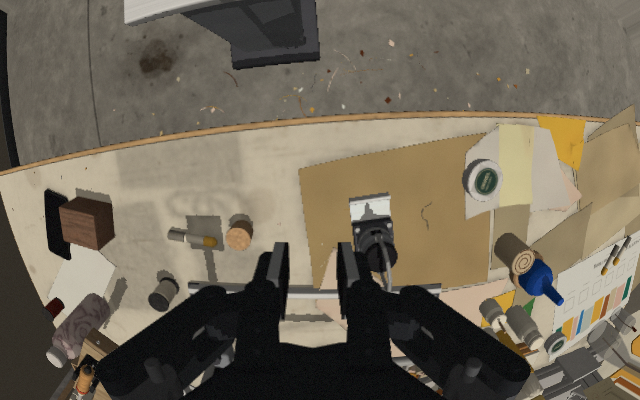

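The wrist picture (robot side is up) shows the setter's lip at about (350–390,196), the rail running along row ~290 behind the fingers, and the cork at (239,236). I'll zoom in on the lip and the rail ends.

```bash
python3 - <<'E'
import cv2
p=cv2.imread("pics/c_w.png");cv2.imwrite("pics/d_w.png",cv2.resize(p[180:305,160:290],None,fx=4,fy=4,interpolation=cv2.INTER_CUBIC))
cv2.imwrite("pics/d_w2.png",cv2.resize(p[180:305,335:460],None,fx=4.8,fy=4.8,interpolation=cv2.INTER_CUBIC))
E
```

```text
(no output)
```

View pics/d_w.png

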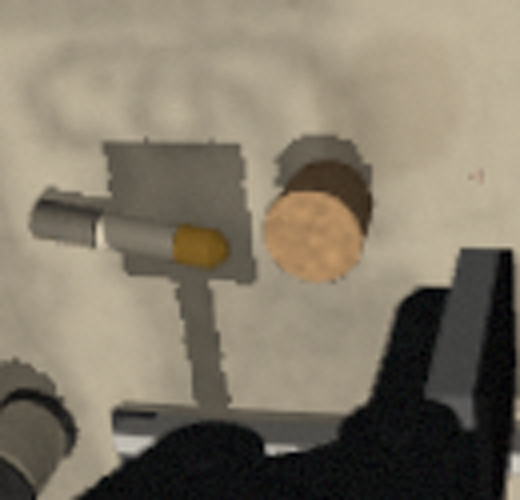

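View pics/d_w2.png

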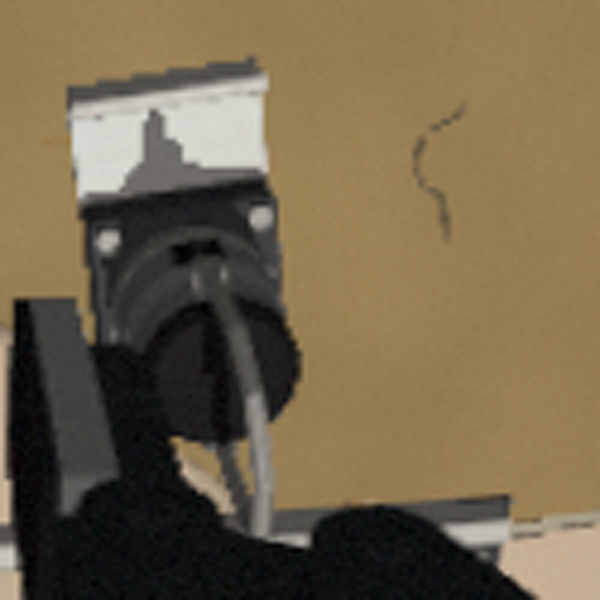

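```bash
python3 - <<'E'
from h import *
f=np.load("pics/c_w.npz");I=dict(intrinsics=f["K"],view=f["V"])
a=lambda u,v:((u+.5)/4-.5+160,(v+.5)/4-.5+180)
b=lambda u,v:((u+.5)/4.8-.5+335,(v+.5)/4.8-.5+180)
for n,p,h in [("railR z20",a(117,434),20),("railR z0",a(113,406),0),("railL z20",b(510,521),20),("railL z0",b(509,497),0),
 ("lipR top",b(69,100),20),("lipL top",b(266,78),20),("lipR bot",b(69,88),0),("lipL bot",b(254,60),0),("footFR",b(84,208),22),("footFL",b(268,182),22),("cork",a(313,237),36)]:
  print(n,onz("wrist",p,h,I).round(1))
E
```

```text
railR z20 [ 619.1 -110.3   20. ]
railR z0 [ 616.9 -119.2    0. ]
railL z20 [657.7 343.9  20. ]
railL z0 [661.3 351.4  -0. ]
lipR top [474.3 179.9  20. ]
lipL top [472.3 242.7  20. ]
lipR bot [477.4 182.    0. ]
lipL bot [472.9 243.5   0. ]
footFR [510.3 183.   22. ]
footFL [506.9 243.   22. ]
cork [517.    7.4  36. ]
```

```bash
cat >> h.py <<'E'
A=-0.084; S0=np.array([638.,115.,0.])
def W(x,y,z):
    return [S0[0]+x*np.cos(A)-y*np.sin(A), S0[1]+x*np.sin(A)+y*np.cos(A), z]
def toS(P):
    d=np.asarray(P)[:2]-S0[:2];return np.array([d[0]*np.cos(A)+d[1]*np.sin(A),-d[0]*np.sin(A)+d[1]*np.cos(A)])
def snap(n,f):
    i=ctrl.camera_info(n);p,d=ctrl.capture(n);cv2.imwrite(f"pics/{f}.png",p);np.savez(f"pics/{f}.npz",K=i["intrinsics"],V=i["view"],d=d);return p
E
python3 - <<'E'
from h import *
q=Q(A,.15)
ctrl.reach(W(-215,88,120),q)
ctrl.movel(W(-215,88,24),q,velocity=120)
print(ctrl.get_obs()["t"],ctrl.get_obs()["ft_force"])
print(ctrl.movel(W(-128,88,24),q,velocity=50,max_force=15))
o=ctrl.get_obs();print(o["t"],toS(o["tcp_pos"]),o["ft_force"])
snap("top","e_top");snap("wrist","e_w")
E
python3 - <<'E'
import cv2
p=cv2.imread("pics/e_top.png");cv2.imwrite("pics/e2.png",cv2.resize(p[140:260,240:380],None,fx=5,fy=5,interpolation=cv2.INTER_CUBIC))
E
```

```text
6.0083 [ 0.08221771  0.01282523 -0.58846868]
False
7.9 [-128.06608565   88.0045595 ] [-1.43871701 -0.36035821 -0.8930692 ]
```

View pics/e2.png

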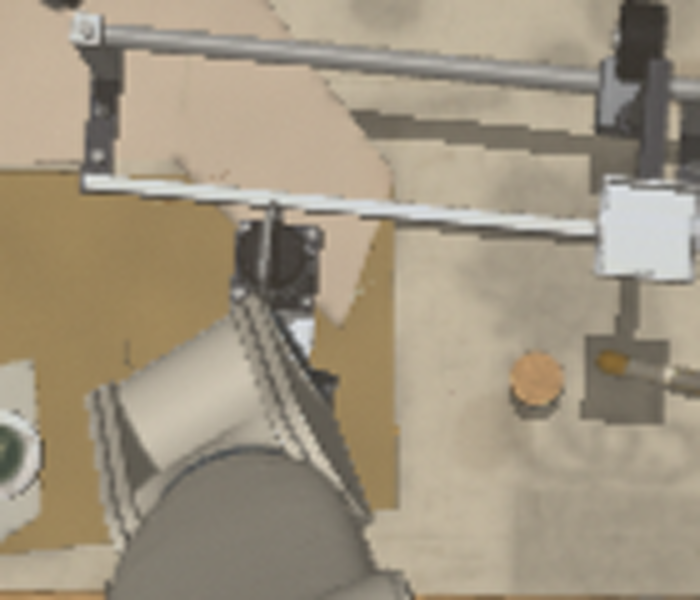

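View pics/e_w.png

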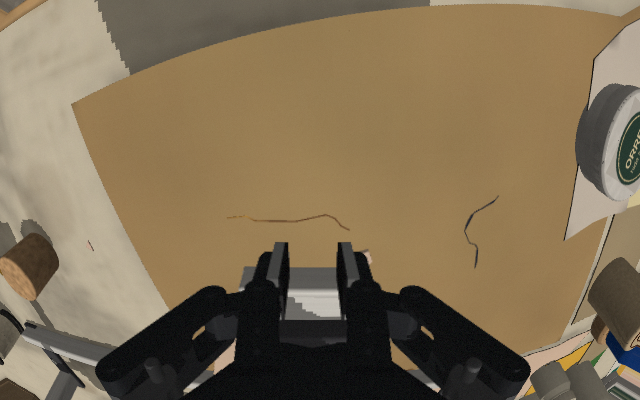

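The setter has turned square to the rail and both fingers touch the lip (wrist view, lip at columns 243–372, row ~270). The top view shows about 10 mm still to go, so I'll push home until it resists.

```bash
python3 - <<'E'
from h import *
q=Q(A,.15)
r=ctrl.movel(W(-100,88,24),q,velocity=15,max_force=9)
o=ctrl.get_obs();print(r,o["t"],toS(o["tcp_pos"]),o["ft_force"])
ctrl.wait(.2);print(ctrl.get_obs()["ft_force"])
snap("top","f_top")
ctrl.movel(W(-150,88,24),q,velocity=80)
ctrl.movel(W(-230,88,220),q,velocity=200)
snap("top","g_top");snap("wrist","g_w");print(ctrl.get_obs()["t"])
p=cv2.imread("pics/g_top.png");cv2.imwrite("pics/g2.png",cv2.resize(p[140:240,240:400],None,fx=5,fy=5,interpolation=cv2.INTER_CUBIC))
E
```

```text
True 8.975 [-116.69568635   87.46711357] [-0.45647792  0.36017505  0.24951137]
[-0.3709633  -0.23648488 -0.61351123]
11.0833
```

View pics/g2.png

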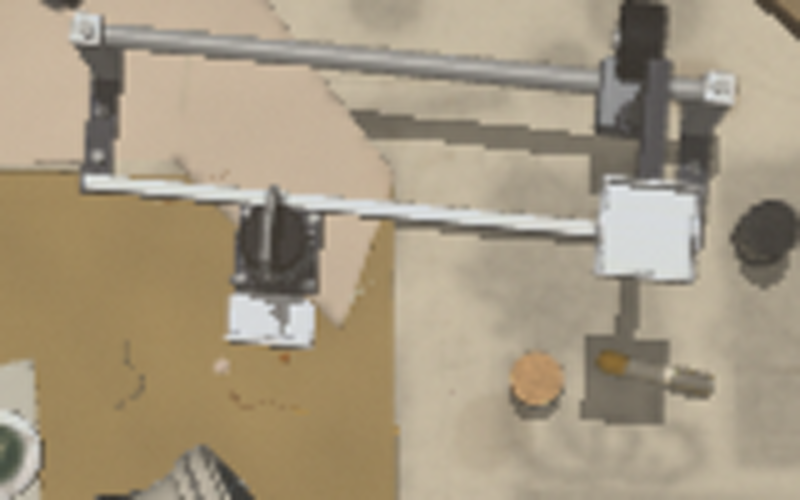

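View pics/g_w.png

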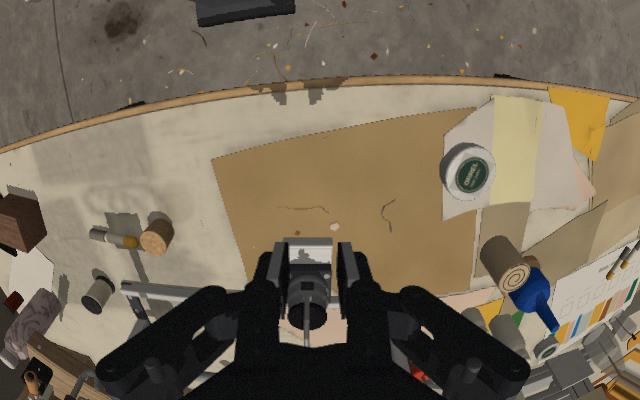

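The setter's foot is against the rail with no gap visible, and nothing else has moved. Next I'll measure the bail's y and the dish centre.

```bash
python3 - <<'E'
from h import *
f=np.load("pics/g_w.npz");I=dict(intrinsics=f["K"],view=f["V"])
p=cv2.imread("pics/g_w.png");cv2.imwrite("pics/g_w2.png",cv2.resize(p[225:345,255:375],None,fx=5,fy=5,interpolation=cv2.INTER_CUBIC))
z=lambda u,v:((u+.5)/5-.5+240,(v+.5)/5-.5+140)
for nm,pp,h in [("bailtop",(270,225),132),("lipL",(228,342),20),("lipR",(312,347),20),("plate1",(608,178),276),("plate2",(698,184),276),("plate3",(693,282),276),("plate4",(598,275),276)]:
    P=onz("top",z(*pp),h);print(nm,P.round(1),toS(P).round(1))
t=cv2.imread("pics/g_top.png");
w=(t[165:205,350:385].min(2)>205).astype(np.uint8);n,l,s,c=cv2.connectedComponentsWithStats(w)
k=1+s[1:,4].argmax();C=c[k]+[350,165];P=onz("top",C,272);print(s[k],C,P.round(1),toS(P).round(1))
d=np.load("pics/g_top.npz")["d"];u,v=C.round().astype(int);print(d[v-6:v+7:3,u-6:u+7:3].round())
r,dd=ray("top",C);print((r+dd*d[v,u]).round(1))
E
```

```text
bailtop [612.7 194.9 132. ] [-31.9  77.5]
lipL [542.1 232.1  20. ] [-105.4  108.6]
lipR [539.1 169.7  20. ] [-103.1   46.2]
plate1 [622.3 -23.9 276. ] [  -4.  -139.8]
plate2 [619.2 -79.8 276. ] [  -2.4 -195.7]
plate3 [557.9 -76.5 276. ] [ -63.8 -197.5]
plate4 [561.5 -17.8 276. ] [ -65.1 -138.8]
[ 10  12  18  19 274] [368.74087591 185.85766423] [589.8 -47.8 272. ] [ -34.4 -166.2]
[[1249. 1250. 1253. 1247. 1249.]
 [1247. 1251. 1252. 1246. 1248.]
 [1245. 1249. 1249. 1250. 1243.]
 [1243. 1247. 1245. 1246. 1245.]
 [1246. 1248. 1245. 1247. 1243.]]
[590.6 -48.4 266.8]
```

View pics/g_w2.png

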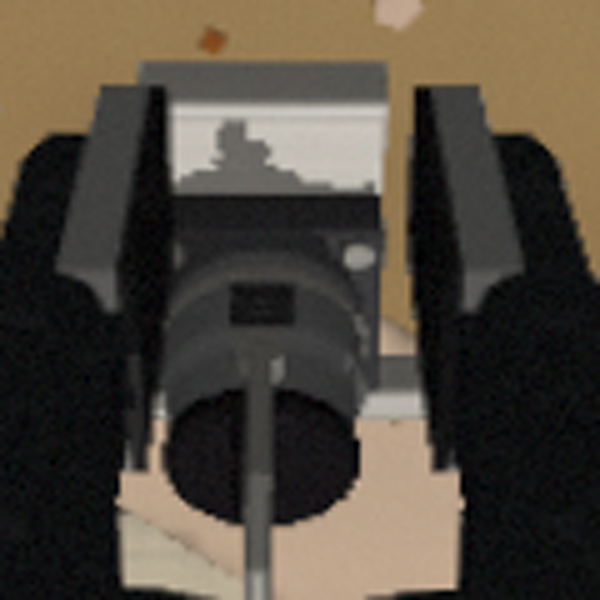

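```bash
python3 - <<'E'
from h import *
f=np.load("pics/g_w.npz");I=dict(intrinsics=f["K"],view=f["V"])
z=lambda u,v:((u+.5)/5-.5+255,(v+.5)/5-.5+225)
for pp,h in [((138,103),20),((388,102),20),((172,195),22),((381,195),22),((258,560),132),((259,480),131),((380,360),0),((425,355),0),((366,388),20),((425,390),20)]:
    P=onz("wrist",z(*pp),h,I);print(pp,P.round(1),toS(P).round(1))
E
```

```text
(138, 103) [538.6 175.2  20. ] [-104.1   51.6]
(388, 102) [543.3 236.5  20. ] [-104.5  113.2]
(172, 195) [566.8 180.2  22. ] [-76.4  59. ]
(381, 195) [571.2 233.3  22. ] [-76.5 112.2]
(258, 560) [576.8 203.  132. ] [-68.4  82.6]
(259, 480) [551.9 205.7 131. ] [-93.4  83.1]
(380, 360) [654.1 229.9   0. ] [  6.4 115.8]
(425, 355) [653.3 243.4   0. ] [  4.5 129.2]
(366, 388) [644.8 225.5  20. ] [ -2.5 110.6]
(425, 390) [647.4 242.2  20. ] [ -1.3 127.6]
```

```bash
python3 - <<'E'
from h import *
q=Q(A)
ctrl.movel(W(-230,88,340),Q(A,.15),velocity=300)
ctrl.command_gripper(0)
ctrl.reach(W(-33,-167,330),q)
ctrl.movel(W(-33,-167,294),q,velocity=80)
o=ctrl.get_obs();print(o["t"],o["tcp_pos"],o["ft_force"],o["width"],o["qpos"])
print(ctrl.movel(W(-33,-167,278),q,velocity=10,max_force=3))
o=ctrl.get_obs();print(o["t"],o["tcp_pos"],o["ft_force"])
snap("top","h_top");snap("side","h_side")
p=cv2.imread("pics/h_side.png");a=cv2.resize(p[170:290,280:400],None,fx=5,fy=5,interpolation=cv2.INTER_CUBIC);cv2.imwrite("pics/h2.png",a)
E
```

```text
13.825 [591.0626461  -48.56666838 293.63947274] [-0.97460451  0.33901905 -0.61719037] 0.06455730027265415 [-1.02050043e-01  3.30219097e-01  1.66288857e+00 -2.59266531e-06
  1.14913692e+00 -1.58893480e+00]
True
14.6833 [591.11813178 -48.65332301 286.7355313 ] [-0.07938914 -1.05780459  6.26973716]
```

View pics/h2.png

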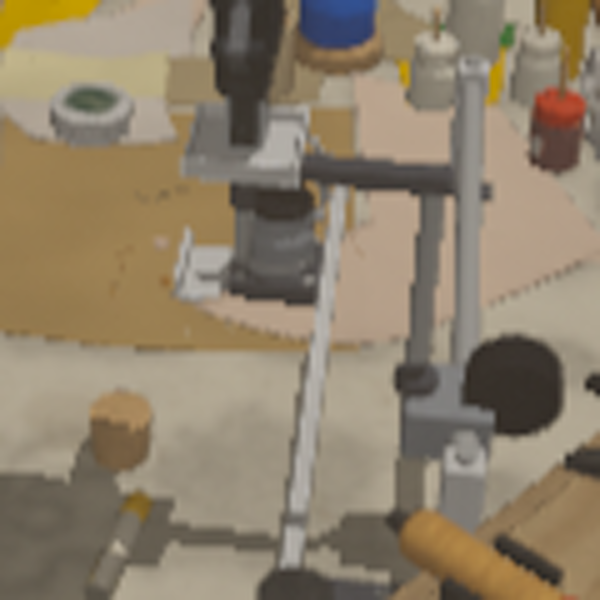

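The fingertips are in the middle of the dish and contact came at TCP z = 286.7, against 287 expected. Now I'll press down 102 mm and carry the hook most of the way.

```bash
python3 - <<'E'
from h import *
q=Q(A)
print(ctrl.movel(W(-33,-167,184.5),q,velocity=45,max_force=25))
o=ctrl.get_obs();print(o["t"],o["tcp_pos"],toS(o["tcp_pos"]),o["ft_force"])
print(ctrl.movel(W(-33,25,184.5),q,velocity=55,max_force=20))
o=ctrl.get_obs();print(o["t"],o["tcp_pos"],toS(o["tcp_pos"]),o["ft_force"])
for n in("side","top","wrist"): snap(n,"i_"+n)
p=cv2.imread("pics/i_side.png");cv2.imwrite("pics/i2.png",cv2.resize(p[170:260,280:400],None,fx=6,fy=6,interpolation=cv2.INTER_CUBIC))
p=cv2.imread("pics/i_top.png");cv2.imwrite("pics/i3.png",cv2.resize(p[140:240,240:400],None,fx=5,fy=5,interpolation=cv2.INTER_CUBIC))
E
```

```text
False
17.1917 [591.15593445 -48.6425614  185.22665262] [ -32.94908125 -166.99584553] [-2.3561185   0.97527465  6.9568696 ]
False
20.8333 [607.16456711 142.84308259 185.28354591] [-33.06277889  25.15777855] [-3.93164616 -0.40852993  7.93922176]
```

View pics/i2.png

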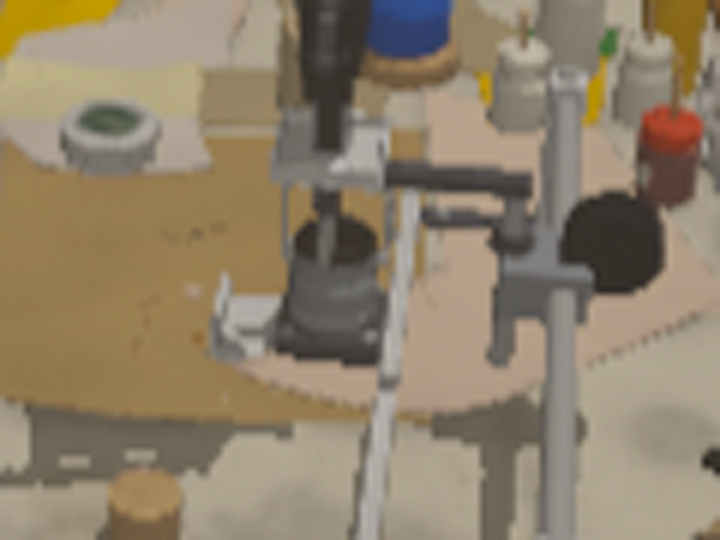

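View pics/i3.png

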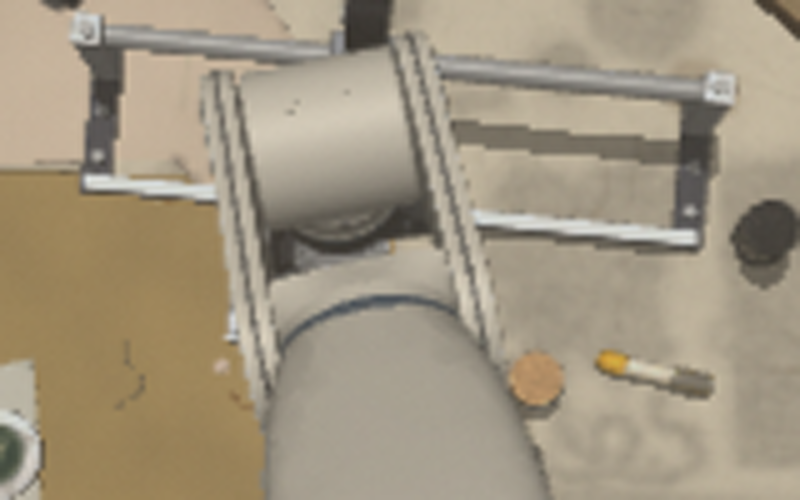

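View pics/i_wrist.png

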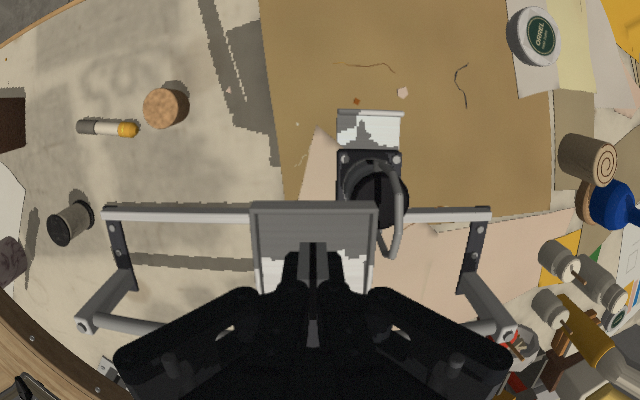

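The dish is still centred on the fingers (columns 251–377, finger at 313) and the setter has not moved. I'll measure the bail relative to the dish in this one view.

```bash
python3 - <<'E'
from h import *
p=cv2.imread("pics/i_wrist.png");cv2.imwrite("pics/i4.png",cv2.resize(p[100:270,240:420],None,fx=4,fy=3.5,interpolation=cv2.INTER_CUBIC)[:595])
f=np.load("pics/i_wrist.npz");I=dict(intrinsics=f["K"],view=f["V"])
for n,pp,h in [("lipR",(337,113),20),("lipL",(403,113),20),("footR",(338,150),22),("footL",(402,151),22),("dishR",(251,203),175),("dishL",(377,206),175),("railL",(491,208),20),("railR",(103,208),20)]:
    P=onz("wrist",pp,h,I);print(n,toS(P).round(1))
E
```

```text
lipR [-99.1  49.5]
lipL [-101.1  112.5]
footR [-64.4  50.7]
footL [-64.6 112.9]
dishR [-66.6  -1.7]
dishL [-65.1  56.8]
railL [ -4.  227.4]
railR [  -3.6 -221. ]
```

View pics/i4.png

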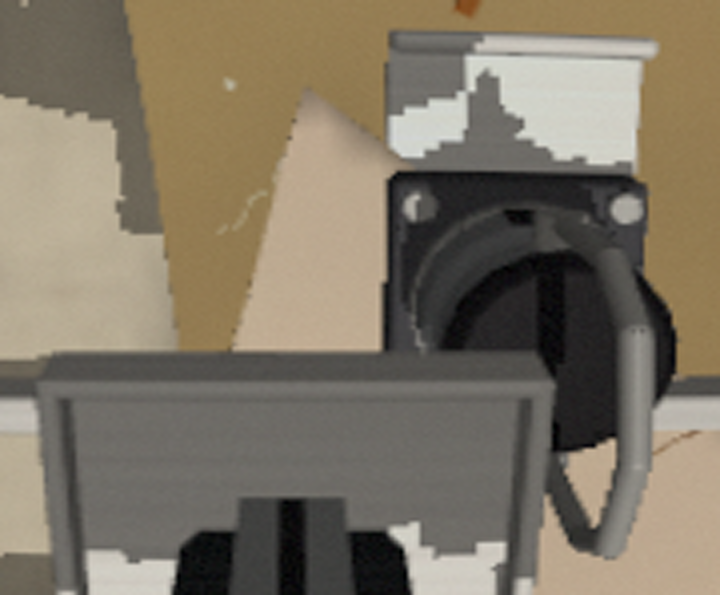

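```bash
python3 - <<'E'
from h import *
f=np.load("pics/i_wrist.npz");I=dict(intrinsics=f["K"],view=f["V"])
for u,v in [(637,330),(635,395),(632,470)]:
    print(toS(onz("wrist",(u/4+240-.4,v/3.5+100-.4),133,I)).round(1))
E
```

```text
[-57.3  79.5]
[-45.1  80.4]
[-30.3  81.4]
```

```bash
python3 - <<'E'
from h import *
q=Q(A)
print(ctrl.movel(W(-33,77.5,184.5),q,velocity=30,max_force=6))
o=ctrl.get_obs();print(o["t"],toS(o["tcp_pos"]),o["tcp_pos"][2],o["ft_force"])
for n in("side","wrist"): snap(n,"j_"+n)
p=cv2.imread("pics/j_side.png");cv2.imwrite("pics/j2.png",cv2.resize(p[170:260,280:400],None,fx=6,fy=6,interpolation=cv2.INTER_CUBIC))
E
```

```text
False
22.8833 [-33.14601838  77.77674104] 185.31718749090683 [-3.59074395  0.82542583  7.99282418]
```

View pics/j2.png

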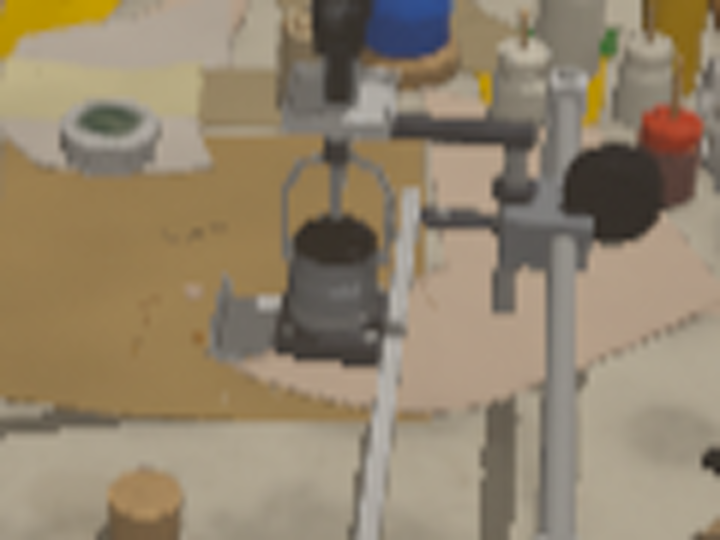

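View pics/j_wrist.png

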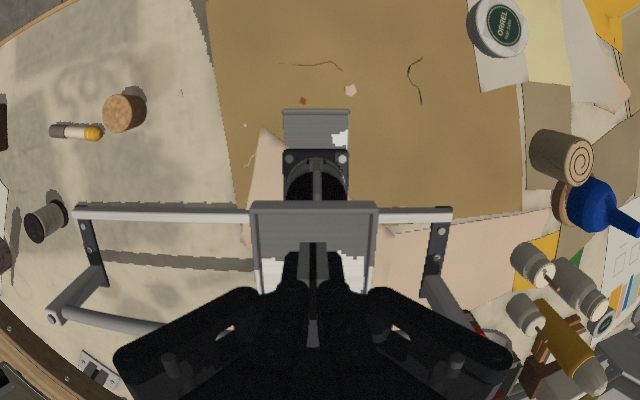

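The hook is inside the bail window, and the setter (lip columns 282–350) is centred under the dish (251–377). Now I'll let it up slowly.

```bash
python3 - <<'E'
from h import *
q=Q(A)
for z,v in [(212,25),(222,8),(236,12)]:
    ctrl.movel(W(-33,77.5,z),q,velocity=v)
    o=ctrl.get_obs();print(o["t"],toS(o["tcp_pos"]),o["tcp_pos"][2],o["ft_force"])
for n in("side","wrist"): snap(n,"k_"+n)
p=cv2.imread("pics/k_side.png");cv2.imwrite("pics/k2.png",cv2.resize(p[150:260,280:400],None,fx=5,fy=5,interpolation=cv2.INTER_CUBIC))
E
```

```text
24.2333 [-33.12596348  77.79825414] 212.86234664286002 [-3.2713142   0.04074777  8.02350755]
25.6333 [-33.07060872  77.47847788] 221.9660138957968 [-2.74850535  0.90704024  4.03431422]
26.95 [-32.95284946  77.47470199] 235.99428082423273 [-1.71974527  0.0479404   4.08296079]
```

View pics/k2.png

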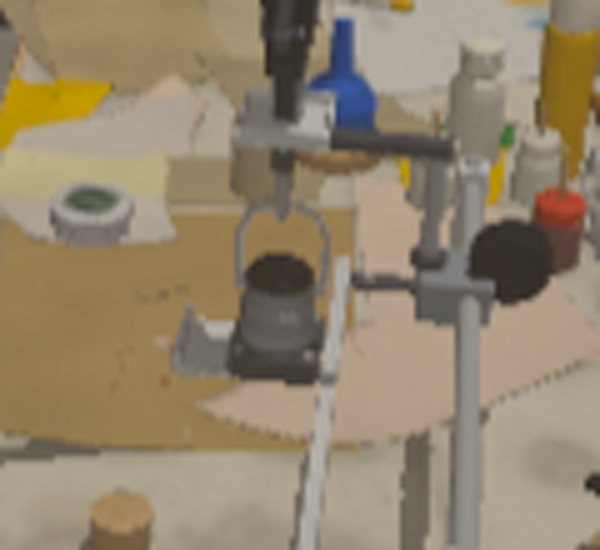

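View pics/k_wrist.png

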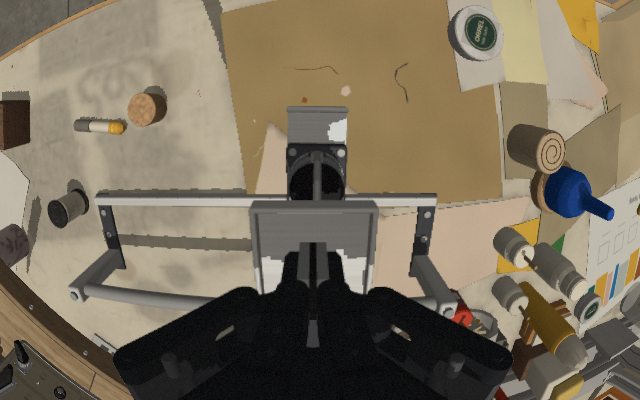

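The force on the finger has dropped from 8 to 4 N, so the setter's weight is on the hook, and it is upright and clear of the bench. I'll continue slowly to the top.

```bash
python3 - <<'E'
from h import *
q=Q(A)
for z,v in [(268,14),(281,9),(288,4),(294,4)]:
    ctrl.movel(W(-33,77.5,z),q,velocity=v)
    o=ctrl.get_obs();print(o["t"],toS(o["tcp_pos"]),o["tcp_pos"][2],o["ft_force"])
for n in("side","wrist"): snap(n,"l_"+n)
p=cv2.imread("pics/l_side.png");cv2.imwrite("pics/l2.png",cv2.resize(p[130:250,280:400],None,fx=5,fy=5,interpolation=cv2.INTER_CUBIC))
E
```

```text
29.4833 [-32.96282232  77.52630719] 268.0371243463604 [-1.10869675 -0.47469554  2.42448857]
31.075 [-33.00331252  77.5041335 ] 280.9965640635817 [ 0.25549948 -0.54994271  2.40450308]
32.975 [-33.02601827  77.51138614] 287.93840438924093 [ 0.66197509 -0.19593196 -0.13820848]
34.625 [-33.01468229  77.49718068] 293.96206666817545 [0.31353565 0.36578178 0.49928224]
```

View pics/l2.png

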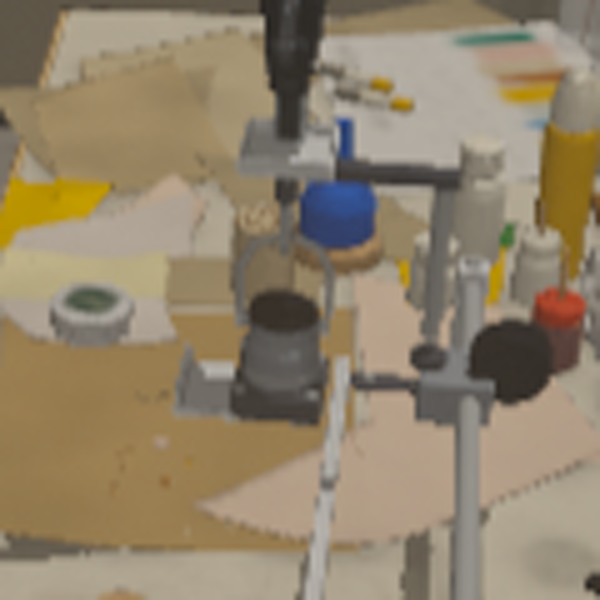

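View pics/l_wrist.png

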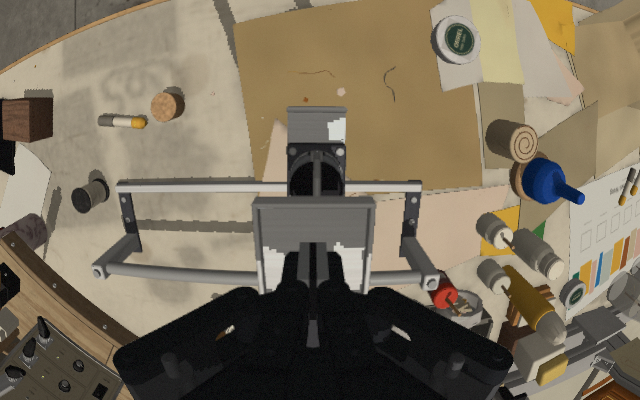

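```bash
python3 - <<'E'
from h import *
q=Q(A)
ctrl.movel(W(-33,77.5,345),q,velocity=100)
ctrl.movel(W(-220,0,370),q,velocity=250)
a=snap("side","m_side");t=snap("top","m_top");ctrl.wait(1.0);b=snap("side","n_side");t2=snap("top","n_top")
r=(slice(130,250),slice(280,400))
print(ctrl.get_obs()["t"],[np.abs(x.astype(int)-y)[s].max() for x,y,s in((a,b,r),(t,t2,(slice(130,240),slice(240,400))))])
cv2.imwrite("pics/n2.png",np.hstack([cv2.resize(b[140:250,300:380],None,fx=5,fy=5,interpolation=3),cv2.resize(t2[130:240,250:330],None,fx=5,fy=5,interpolation=3)]))
E
```

```text
37.55 [np.int64(17), np.int64(71)]
```

View pics/n2.png

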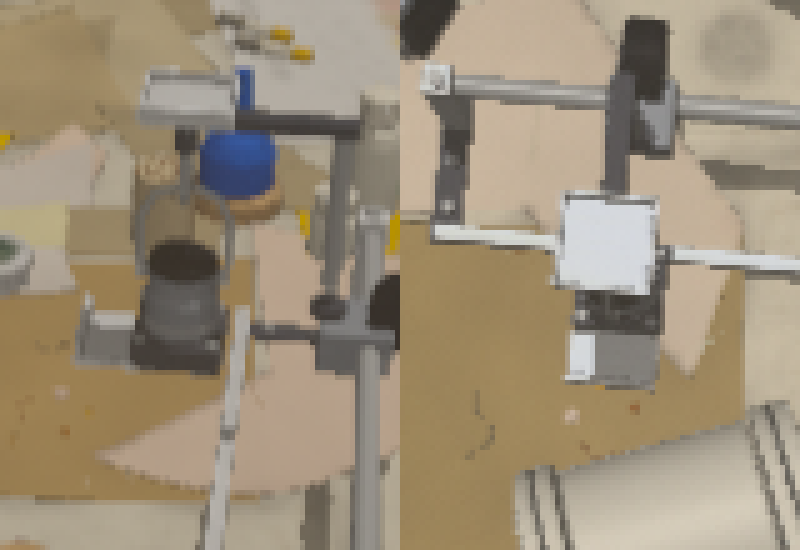

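```bash
python3 - <<'E'
from h import *
a=cv2.imread("pics/m_top.png").astype(int);b=cv2.imread("pics/n_top.png").astype(int)
m=np.abs(a-b).max(2);ys,xs=np.where(m[130:240,240:400]>20);print(len(xs),sorted(zip(xs+240,ys+130))[:20])
ctrl.wait(1.0);c=snap("top","o_top").astype(int);m=np.abs(c-b).max(2)[130:212,240:400];print(m.max(),ctrl.get_obs()["t"])
a=cv2.imread("pics/a_top.png").astype(int);m=np.abs(c-a).max(2);
for n,s in dict(cork=(slice(208,224),slice(340,354)),pen=(slice(208,224),slice(356,384)),spool=(slice(178,198),slice(386,401)),block=(slice(212,245),slice(408,446)),tin=(slice(218,242),slice(230,250)),felt=(slice(180,202),slice(206,228))).items(): print(n,(m[s]>40).sum())
E
```

```text
30 [(np.int64(272), np.int64(225)), (np.int64(272), np.int64(226)), (np.int64(272), np.int64(227)), (np.int64(274), np.int64(237)), (np.int64(275), np.int64(223)), (np.int64(276), np.int64(223)), (np.int64(279), np.int64(222)), (np.int64(282), np.int64(223)), (np.int64(283), np.int64(223)), (np.int64(285), np.int64(196)), (np.int64(286), np.int64(222)), (np.int64(287), np.int64(222)), (np.int64(289), np.int64(221)), (np.int64(290), np.int64(221)), (np.int64(293), np.int64(220)), (np.int64(300), np.int64(218)), (np.int64(304), np.int64(217)), (np.int64(307), np.int64(216)), (np.int64(311), np.int64(215)), (np.int64(312), np.int64(215))]
69 38.6
cork 0
pen 242
spool 0
block 0
tin 0
felt 0
```

```bash
python3 - <<'E'
from h import *
n=[cv2.imread(f"pics/{k}_top.png").astype(int) for k in "mno"]
L=[];
for k in range(6):
    L.append(snap("top",f"p{k}_top").astype(int));ctrl.wait(.2)
n+=L
for a,b in zip(n,n[1:]):
    m=np.abs(b-a).max(2)[130:212,240:400];ys,xs=np.where(m>15);print(m.max(),list(zip(xs+240,ys+130))[:8])
I=ctrl.camera_info("side");s=snap("side","p_side");print(ctrl.get_obs()["t"])
E
```

```text
71 [(np.int64(285), np.int64(195)), (np.int64(284), np.int64(196)), (np.int64(285), np.int64(196)), (np.int64(325), np.int64(209)), (np.int64(321), np.int64(210)), (np.int64(322), np.int64(210)), (np.int64(323), np.int64(210)), (np.int64(324), np.int64(210))]
69 [(np.int64(285), np.int64(195)), (np.int64(284), np.int64(196)), (np.int64(285), np.int64(196))]
5 []
70 [(np.int64(285), np.int64(195)), (np.int64(284), np.int64(196)), (np.int64(285), np.int64(196))]
70 [(np.int64(285), np.int64(195)), (np.int64(284), np.int64(196)), (np.int64(285), np.int64(196))]
69 [(np.int64(285), np.int64(195)), (np.int64(284), np.int64(196)), (np.int64(285), np.int64(196))]
68 [(np.int64(285), np.int64(195)), (np.int64(284), np.int64(196)), (np.int64(285), np.int64(196))]
6 []
40.15
```

Only three pixels at a shadow edge flicker, which would be a sway well under a millimetre. I'll wait a little and check again before handing in.

```bash
python3 - <<'E'
from h import *
ctrl.wait(5)
L=[]
for k in range(5):
    L.append(snap("side",f"q{k}").astype(int));L.append(snap("top",f"r{k}").astype(int));ctrl.wait(.15)
for a,b in zip(L,L[2:]):
    m=np.abs(b-a).max(2)[130:260,250:400];print(m[:82].max(),(m[:82]>15).sum())
d=np.load("pics/p0_top.npz")["d"];r,dd=ray("top",(290,205));P=r+dd*d[205,290];print("toe",P.round(0))
print(ctrl.get_obs()["t"]); ctrl.job_done()
E
```

```text
7 0
4 0
8 0
4 0
4 0
5 0
4 0
70 3
toe [546. 209.  92.]
46.4
the job is handed in; nothing more can be done
```

The setter is hanging upright on the hook at the top of its travel, and I handed the job in at about 46 s of the 64 s allowed.

**What I did**
- I pushed the setter back by its lip with both fingers until it met the stop rail. It ended square to the rail, with no gap visible in the top view.
- I pressed the hook down 102 mm with closed fingertips in the dish and carried it along its rail until the hook was inside the bail window.
- I let it up at 25 mm/s or less (4 mm/s at the very top), keeping the finger on the plate until the hook reached its stop. The force on the finger fell from 8 to 4 N as the setter's weight came on. It reached zero at 288 mm, where the plate sits with the hook at the top.

**Last checks**
- **Setter:** upright, with the toe plate at about 92 mm by the depth camera against about 77–91 mm expected, so it is well clear of the bench.
- **Stillness:** repeated pictures matched except for three flickering pixels at the lip's shadow edge in the top view. I put that down to shadow or a sway well under a millimetre. It appeared once more in the last set.
- **Robot:** clear of everything when the job was handed in.
- **Other things:** the spool, cork, tin, felt roll and block matched their starting picture. The glue pen's patch failed that comparison. I think this is because the plate's shadow moved off it, and it looked in the same place in a top view taken during the carry.

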